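# Refit the filler cap of the wet polisher's water tank

## Robot

A 6-joint arm with a two-finger parallel gripper is mounted at the origin on the work surface. World frame = base frame: x ahead of the robot, y to its left, z up, the work surface at z = 0. Lengths are in m, angles in degrees, forces in N, time in s.
With the tool pointing down it reaches from about 0.4 to 0.825 m from the base axis. Payload 7 kg.
Tool frame: the origin (TCP) lies at the very end of the fingers, on their centre line; the grasp point (between the pads) lies 19 mm behind it; z points along the fingers, y is the direction in which the jaws open and shut (so a half turn about z gives the same grasp; the last joint's range is limited). The gripper opens to 88 mm and grips with 3 to 60 N. Pads are 19 mm wide; open, the fingers measure 130 mm over their backs; the gripper's body (78 mm by 193 mm) begins 47 mm behind the grasp point.
Start: joints at [-48.295, 20.546, 0.682, 0, -70.136, -16.507], TCP at [0.287, -0.611, 0.227] pointing down, gripper open.
Joint ranges: [-176.03, 176.03], [-82.01, 121.73], [-58.28, 71.71], [-173.87, 95.51], [-174.79, -0.11], [-173.66, 173.66]. Speed limits (degrees/s): [136.94, 136.94, 172.46, 180, 180, 180].

## Interface

Orientations are given as [roll, pitch, yaw] about the fixed x, y, z axes, in that order (R = Rz(yaw) Ry(pitch) Rx(roll)).
In Python, from plant import telemetry, snapshot, calibration, workorder gives the robot as it stands. The module is installed in compiled form; this text tells all that it offers.
- The arm moves only by the tool step_arm, never from a script. Its argument "plan" is text: rows parted by semicolons, each of 7 numbers parted by spaces: the finger opening in cm, from 0 to 8.76, then the shift along the tool's x, y, z in cm, then the turn, a rotation vector about the tool's x, y, z in degrees. A call has 1 to 12 rows; each row shifts and turns the commanded pose from where the row before left it, along the tool's axes as they then stand; what a row does not reach is not made up. A row lasts 1/12 s, in which the tool goes at most 41.7 mm and 7.16 degrees, less where a joint would pass 70% of its speed; a pose out of reach is approached as far as the arm can. A call with a gripper value outside its range is refused whole. The fingers move at their own pace and stop on an object; the grip force is fixed at half the most. Time passes only in rows, so rows that do not move let the fingers close. It gives the time, the measured TCP pose, the force and the opening at its end, in the units of the state.
- telemetry.get_obs(): the state, without advancing time (a new reading comes with each control period).
- snapshot(name): name is "side" or "top" or "wrist"; returns the picture (480x640x3 uint8, blue, green, red); there is no depth.
- calibration(name): a dict with "K" (3x3 intrinsics, pixels), "camera_from_world" (4x4, takes a point from world to camera coordinates). Camera axes: x right, y up, looking along -z (the intrinsics and any distortion apply to the point x, -y, -z); pixel columns grow to the right and rows downward; lengths in m; the calibration is good to about 2 mm. A picture is of the moment at which its call begins: read the wrist's pose just before it. calibration takes no time and is no camera call; for the wrist camera it gives the pose at the moment of the call.
- workorder.close_job(): hands the job in, once; it reports no verdict.
The state is a dict: "clock": time; "joint_pos": joint angles; "qvel": joint speeds; "tau": joint torques, N m; "tool_pos": TCP position; "orientation": TCP orientation; "force": force on the tool from outside, world axes, zero at the start; "moment": the same for the moment, N m; "opening": finger opening in m.
Only numpy, scipy, OpenCV 4.12 (cv2) and the standard library are available. Lean on these libraries where they do the work, as an engineer would, in place of code of your own. Each camera call takes 0.05 s, during which the arm holds its last target.

## Task

Put the black filler cap back on the neck of the grey water tank: with the cap resting lightly on the neck, turn it backward (counterclockwise seen from above) until it drops into the start of the thread (by luck it may drop at once), then screw it forward (clockwise) until it is fully home, and let go. Do not press hard or force it against a stop, since the neck is fragile, and leave the chisel beside the cap and the rubber disc on the tank where they are.

Things in the scene. Friction and masses are not known exactly. Their poses are not given: they have to be found in the camera images.
- cap: Black round screw cap, 62 mm in diameter, skirt 35 mm high, 130 g, on the stone offcut. On top a grip bar 56 mm long, 16 mm thick and 27 mm high (to 62 mm above the origin) runs along the cap's x axis across its centre. Origin: centre of the skirt's lower rim; z up. Inside, 4 mm above the lower rim, four lugs 4 mm thick point inward, 90 degrees apart, on its x and y axes.
- tank: Fixed grey plastic water tank, 240 (x) x 200 (y) x 115 mm high, origin at the centre of its underside. The neck stands on its top 50 mm from the centre towards -x. Its yaw says nothing about where the thread starts.
- neck_seat (a point): Centre of the white neck at the height (123.5 mm above the bench) where the cap's lower rim is when fully home; z up along the neck. Right-hand thread with four starts 90 degrees apart, at an unknown angle that differs every time. A rubber gasket sprung up to 2.5 mm above this point is squeezed with about 5 N when home. Unscrewed, the cap cannot get below 4 mm.
- neck_top (a point): Centre of the neck's top, 28 mm above neck_seat. The neck is 43 mm wide, tapering to 30 mm here, so it guides the cap to the centre. Cap origin above neck_seat: 12.5 mm with the lugs on the level ridge tops (up to 20 mm on the round-topped stops that end the ridges); about 4 mm once the lugs have dropped in the gaps at the thread starts; 0 when home.
- thread (a point): On the neck's axis, 14.5 mm above neck_seat, level with the ridge tops. From there turn backward up to about 80 degrees to reach the gap, where the cap drops 8 mm (free gap about 14 degrees of turning; past it is a stop). Forward on the ridge tops there is only a stop. Once dropped, 55 to 75 degrees forward draw the cap down to home, where the lugs meet a stop.
- neck_twist (a joint): Twist of the neck in its rubber grommet, rad, counterclockwise from above positive, 0 when unloaded; stiffness 8 N m per rad. Screwing up takes about 0.1 to 0.4 N m; the neck is damaged at 0.14 rad (about 1.1 N m) either way.
- neck_sink (a joint): How far the neck is pressed down into its grommet, m, 0 when unloaded; stiffness 15 N per mm. It is damaged at 2.5 mm, that is by pressing down with about 40 N. A light press of 3 to 8 N is enough for the work.
- slab: Fixed flat grey stone offcut, 200 (x) x 300 (y) x 30 mm, on which the cap and a chisel lie; origin at the centre of its underside.
- chisel: Bystander, leave alone: steel stone chisel, 183 x 20 x 18 mm, lying on the offcut.
- polishing_disc: Bystander, leave alone: rubber disc, 60 mm wide, 20 mm high, lying on the tank's far part.
Mind the look-alikes: they are no part of the job. Of the things that look like the cap, the largest one is meant.

How it is judged:
By the outcome, as a careful person would: the job done as asked, in the order asked, and still so for the second after the job is handed in, with the robot touching nothing.
It also fails if it takes over 72 s, if anything falls off the work surface, if the arm or the gripper's body presses on something with over 40 N, if the wrist force passes 120 N, or if a joint passes its speed limit or range.

## Working session

There is one attempt and no reset: what is moved stays moved. The work goes in short steps, Python scripts to look and compute and a tool call to move; the robot and the scene stay as the last step left them, time stands still between calls to the robot, and variables do not carry over. Pictures are saved under pics/ and viewed, and the job is handed in when it is done.

Besides the shell and the picture viewer there is one more tool, called by a JSON object that holds its "method" and its "body". step_arm: Moves the arm, as the interface text tells. Its arguments: {"type":"object","properties":{"plan":{"type":"string"}},"required":["plan"]}

```bash
mkdir -p pics
python3 - <<'E'
from plant import telemetry, snapshot, calibration
import cv2,numpy as np
print(telemetry.get_obs())
for n in ("side","top","wrist"):
    c=calibration(n);print(n,c)
    cv2.imwrite(f"pics/{n}0.png",snapshot(n))
E
```

```text
{'clock': 0.0, 'joint_pos': array([-4.82936488e+01,  2.05905816e+01,  6.34625651e-01, -1.80806873e-02,
       -7.01338123e+01, -1.65068185e+01]), 'qvel': array([-0.04289796,  0.02374125, -0.11290017, -0.01662533, -0.07437709,
        0.06134727]), 'tau': array([ 4.85823675e-04, -5.82714200e+01,  2.93064612e+01,  6.99748233e+00,
        6.93586378e-03, -1.56536134e-04]), 'tool_pos': array([ 0.28716778, -0.61035479,  0.22564518]), 'orientation': array([ 1.79909102e+02, -9.21143888e-03, -1.54806618e+02]), 'force': array([-0.12967255,  0.31918352,  0.01960247]), 'moment': array([ 0.0970027 , -0.02305151,  0.01263755]), 'opening': 0.08766149628137011}
side {'K': array([[606.2164391 ,   0.        , 322.89913257],
       [  0.        , 606.2164391 , 244.69517448],
       [  0.        ,   0.        ,   1.        ]]), 'camera_from_world': array([[-0.99340185, -0.11449048, -0.00668529,  0.51780082],
       [ 0.0711186 , -0.66071022,  0.74726444, -0.17801043],
       [-0.0899717 ,  0.74185843,  0.66449316, -1.10518429],
       [ 0.        ,  0.        ,  0.        ,  1.        ]])}
top {'K': ar
[... 153 characters left out ...]
'camera_from_world': array([[ 0.02320094, -0.99966968,  0.0110567 , -0.09967756],
       [ 0.98980669,  0.02452369,  0.14029009, -0.54737041],
       [-0.1405149 ,  0.00768914,  0.99004871, -1.05833825],
       [ 0.        ,  0.        ,  0.        ,  1.        ]])}
wrist {'K': array([[347.14239605,   0.        , 324.7835952 ],
       [  0.        , 347.14239605, 242.04033878],
       [  0.        ,   0.        ,   1.        ]]), 'camera_from_world': array([[-0.42497314,  0.90520304,  0.00229693,  0.67349919],
       [-0.87207834, -0.408739  , -0.26909439,  0.03457712],
       [-0.24264622, -0.11636099,  0.96311107, -0.39092576],
       [ 0.        ,  0.        ,  0.        ,  1.        ]])}
```

View pics/side0.png

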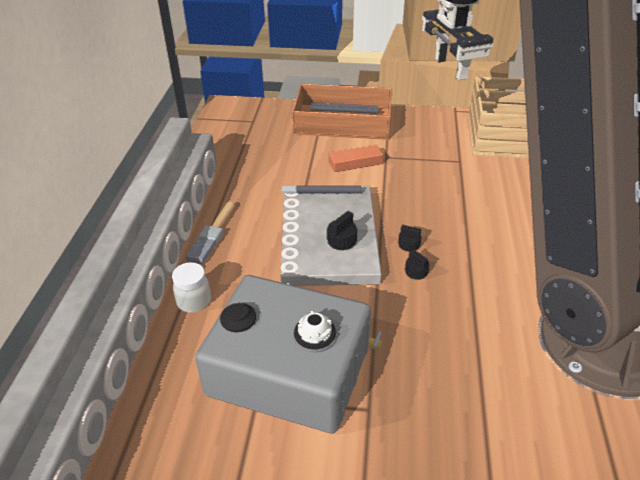

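View pics/top0.png

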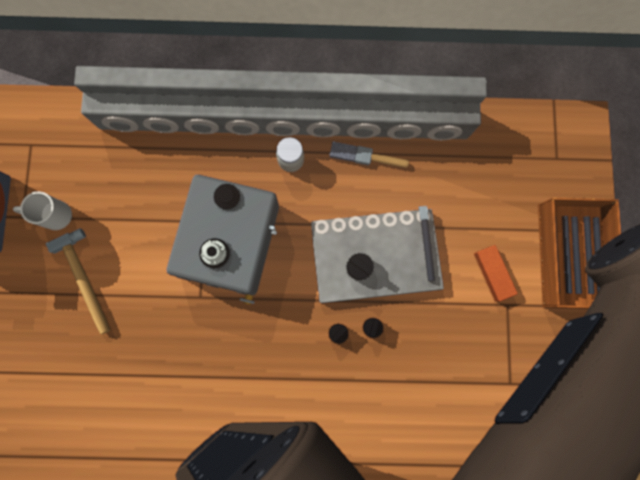

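View pics/wrist0.png

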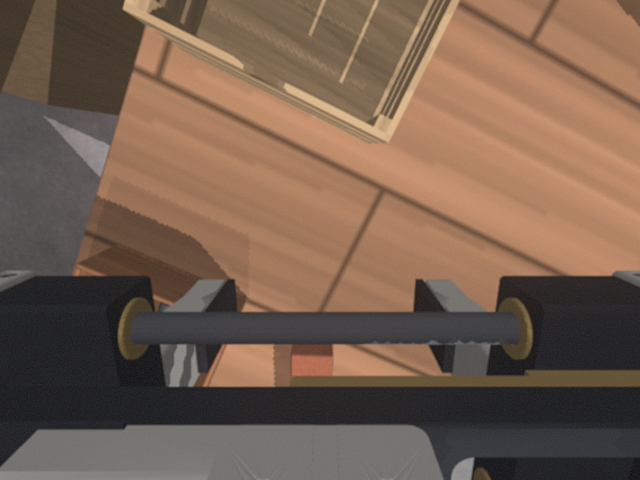

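The side view shows the cap on the slab at about (342,235), the neck at (315,325), the disc at (238,317), the chisel at the slab's far edge, and two small decoys at (410,237) and (417,265). In the top view the cap is at (360,267) and the neck at (213,252). I'll enlarge these areas.

```bash
cat > h.py <<'E'
import numpy as np
from plant import telemetry, snapshot, calibration
import cv2
def ray(n,u,v,c=None):
    c=c or calibration(n);K=c["K"];T=c["camera_from_world"];R=T[:3,:3];o=-R.T@T[:3,3]
    d=np.linalg.inv(K)@[u,v,1.];d=R.T@np.array([d[0],-d[1],-d[2]]);return o,d
def atz(n,u,v,z,c=None):
    o,d=ray(n,u,v,c);return o+d*(z-o[2])/d[2]
def proj(n,P,c=None):
    c=c or calibration(n);T=c["camera_from_world"];p=np.atleast_2d(P)@T[:3,:3].T+T[:3,3]
    q=np.c_[p[:,0],-p[:,1],-p[:,2]]@c["K"].T;return q[:,:2]/q[:,2:]
E
python3 - <<'E'
import cv2
def crop(f,x,y,w,h,s,o):
    im=cv2.imread(f)[y:y+h,x:x+w];cv2.imwrite(o,cv2.resize(im,None,fx=s,fy=s,interpolation=cv2.INTER_CUBIC))
crop("pics/side0.png",270,180,130,100,6,"pics/s_cap.png")
crop("pics/side0.png",280,290,80,70,8,"pics/s_neck.png")
crop("pics/top0.png",310,200,130,100,6,"pics/t_cap.png")
crop("pics/top0.png",170,200,100,80,7,"pics/t_neck.png")
E
```

```text
(no output)
```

View pics/s_cap.png

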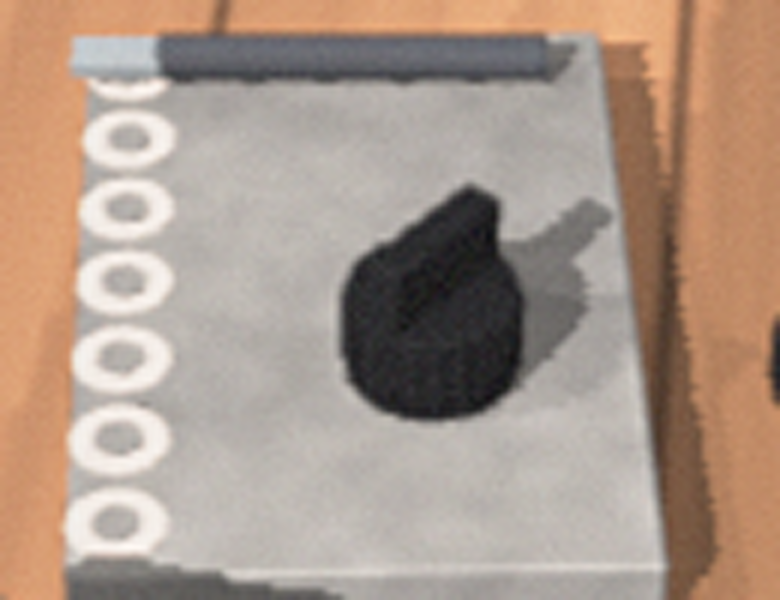

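View pics/s_neck.png

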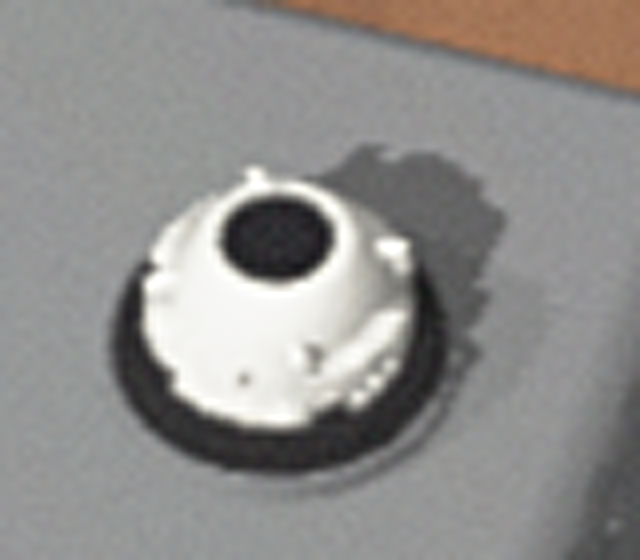

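View pics/t_cap.png

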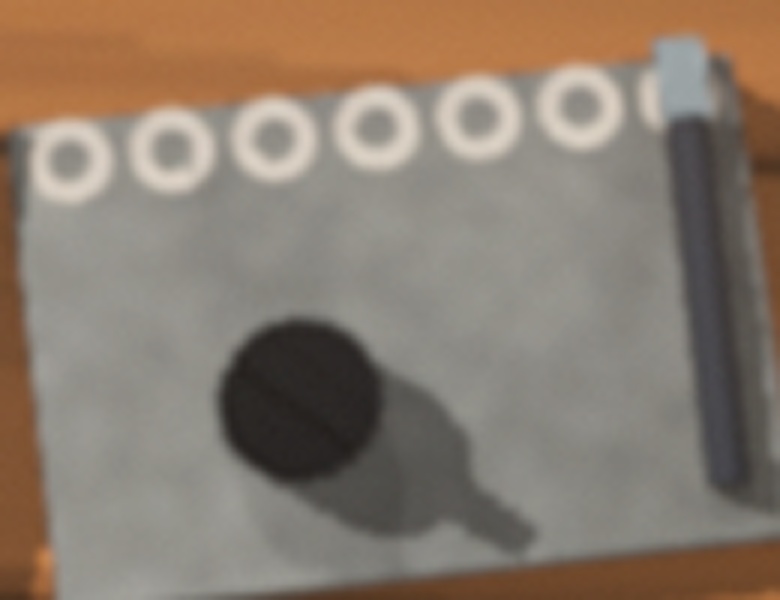

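View pics/t_neck.png

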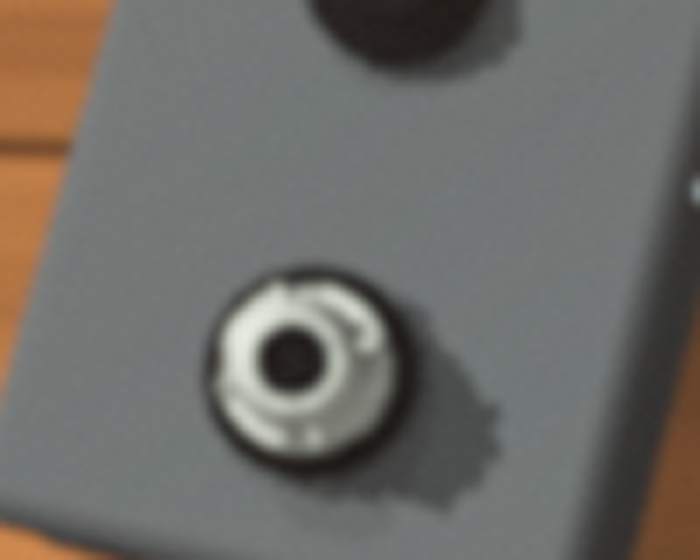

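```bash
cat > fit.py <<'E'
from h import *
from scipy.optimize import minimize
S=8
def sil(n,shape,org,x,y,yaw,z0):
    t=np.linspace(0,2*np.pi,60);cs=np.c_[np.cos(t),np.sin(t)]*.031
    cyl=np.vstack([np.c_[cs+[x,y],0*t+z0],np.c_[cs+[x,y],0*t+z0+.035]])
    c,s=np.cos(yaw),np.sin(yaw)
    b=np.array([[a*.028,q*.008] for a in(-1,1) for q in(-1,1)])@np.array([[c,s],[-s,c]])+[x,y]
    box=np.vstack([np.c_[b,np.full(4,z0+.035)],np.c_[b,np.full(4,z0+.062)]])
    m=np.zeros((shape[0]*4,shape[1]*4),np.uint8)
    for P in(cyl,box):
        p=(proj(n,P)-org+.5)*4
        cv2.fillConvexPoly(m,cv2.convexHull(np.round(p*16).astype(np.int32)),255,shift=4)
    return cv2.resize(m,(shape[1],shape[0]),interpolation=cv2.INTER_AREA)/255.
E
python3 - <<'E'
from fit import *
obs={}
for n,(x,y,w,h) in {"side":(320,205,38,50),"top":(340,245,38,42)}.items():
    g=cv2.imread(f"pics/{n}0.png")[y:y+h,x:x+w].max(2).astype(float)
    obs[n]=(np.clip((85-g)/30 if n=="side" else (75-g)/30,0,1),np.array([x,y]))
    cv2.imwrite(f"pics/m_{n}.png",cv2.resize((obs[n][0]*255).astype(np.uint8),None,fx=8,fy=8))
def cost(p,names=("side","top")):
    return sum(((sil(n,obs[n][0].shape,obs[n][1],p[0],p[1],p[2],.03)-obs[n][0])**2).sum() for n in names)
p0=atz("top",360.2,266.7,.065);print(p0)
for names in(("side","top"),("side",),("top",)):
    best=min((minimize(cost,[p0[0],p0[1],a],args=(names,),method="Nelder-Mead",options=dict(initial_simplex=[[p0[0],p0[1],a],[p0[0]+.005,p0[1],a],[p0[0],p0[1]+.005,a],[p0[0],p0[1],a+.3]])) for a in np.radians([0,45,90,135])),key=lambda r:r.fun)
    print(names,best.x[:2],np.degrees(best.x[2]),best.fun)
# neck
s=((277+.5)/8-.5+280,(237+.5)/8-.5+290);t=((291+.5)/7-.5+170,(358+.5)/7-.5+200)
print(atz("side",*s,.1515),atz("top",*t,.1515))
o1,d1=ray("side",*s);o2,d2=ray("top",*t)
k=np.linalg.lstsq(np.c_[d1,-d2],o2-o1,rcond=None)[0];print("tri",o1+k[0]*d1,o2+k[1]*d2)
# gasket outer ellipse centre
sg=((280+.5)/8-.5+280,(338+.5)/8-.5+290);tg=((310+.5)/7-.5+170,(368+.5)/7-.5+200)
for z in(.115,.126):print(z,atz("side",*sg,z),atz("top",*tg,z))
E
```

```text
[ 0.50239492 -0.19520705  0.065     ]
('side', 'top') [ 0.50387003 -0.19556075] 62.02828392406452 108.30897731641677
('side',) [ 0.50427189 -0.19549017] 61.76905897358235 69.64200692041523Traceback (most recent call last):
  File "<stdin>", line 11, in <module>
  File "<stdin>", line 11, in <genexpr>
    res = _minimize_neldermead(fun, x0, args, callback, bounds=bounds,
                               **options)
    fsim[j] = func(sim[j])
              ~~~~^^^^^^^^
    fx = function(np.copy(x), *(wrapper_args + args))
  File "<stdin>", line 8, in cost
  File "<stdin>", line 8, in <genexpr>
  File "fit.py", line 12, in sil
    p=(proj(n,P)-org+.5)*4
       ~~~~^^^^^
  File "h.py", line 10, in proj
    c=c or calibration(n);T=c["camera_from_world"];p=np.atleast_2d(P)@T[:3,:3].T+T[:3,3]
           ~~~~~~~~~~~^^^
ValueError: time passes only in moves, steps and waits
```

View pics/m_side.png

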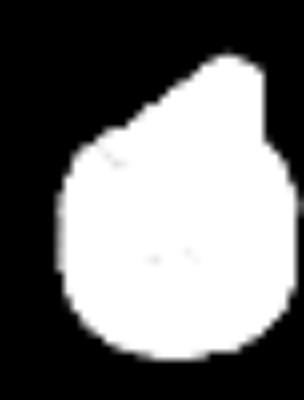

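View pics/m_top.png

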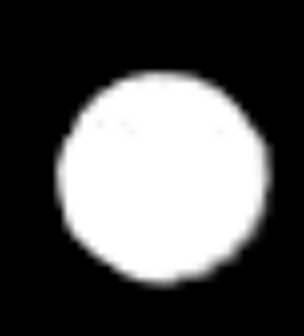

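```bash
sed -i 's/^def ray/import functools\n_cal=calibration\n@functools.lru_cache(None)\ndef calibration(n): return _cal(n)\ndef ray/' h.py
python3 - <<'E'
from fit import *
obs={}
for n,(x,y,w,h) in {"side":(320,205,38,50),"top":(340,245,38,42)}.items():
    g=cv2.imread(f"pics/{n}0.png")[y:y+h,x:x+w].max(2).astype(float)
    obs[n]=(np.clip((85-g)/30 if n=="side" else (75-g)/30,0,1),np.array([x,y]))
def cost(p,names=("side","top")):
    return sum(((sil(n,obs[n][0].shape,obs[n][1],p[0],p[1],p[2],.03)-obs[n][0])**2).sum() for n in names)
p0=[.504,-.1955]
for names in(("side","top"),("side",),("top",)):
    best=min((minimize(cost,[p0[0],p0[1],a],args=(names,),method="Nelder-Mead",options=dict(initial_simplex=[[p0[0],p0[1],a],[p0[0]+.005,p0[1],a],[p0[0],p0[1]+.005,a],[p0[0],p0[1],a+.3]])) for a in np.radians([0,45,90,135])),key=lambda r:r.fun)
    print(names,best.x[:2],np.degrees(best.x[2]),best.fun)
    if len(names)==2:
      ims=[]
      for n in names:
        m=sil(n,obs[n][0].shape,obs[n][1],*best.x,.03)
        im=np.dstack([obs[n][0]*255,m*255,m*0]).astype(np.uint8);ims.append(cv2.resize(im,(304,400),interpolation=0))
      cv2.imwrite("pics/ov.png",np.hstack(ims))
s=((277+.5)/8-.5+280,(237+.5)/8-.5+290);t=((291+.5)/7-.5+170,(358+.5)/7-.5+200)
print(atz("side",*s,.1515),atz("top",*t,.1515))
o1,d1=ray("side",*s);o2,d2=ray("top",*t)
k=np.linalg.lstsq(np.c_[d1,-d2],o2-o1,rcond=None)[0];print("tri",o1+k[0]*d1,o2+k[1]*d2)
sg=((280+.5)/8-.5+280,(338+.5)/8-.5+290);tg=((310+.5)/7-.5+170,(368+.5)/7-.5+200)
for z in(.115,.126):print(z,atz("side",*sg,z),atz("top",*tg,z))
E
```

```text
('side', 'top') [ 0.5039131  -0.19548483] 62.507083715182716 107.94894655901575
('side',) [ 0.50406989 -0.19629247] 62.43808331423937 68.72554402153018
('top',) [ 0.50389674 -0.19548464] 45.8110171756522 37.88710111495579
[0.51846287 0.13465071 0.1515    ] [0.52036353 0.13519828 0.1515    ]
tri [0.51840512 0.13504924 0.1519573 ] [0.5202742  0.13504583 0.15219633]
0.115 [0.51909485 0.12953479 0.115     ] [0.52198671 0.13698201 0.115     ]
0.126 [0.51776347 0.13873251 0.126     ] [0.5206089  0.13464133 0.126     ]
```

View pics/ov.png

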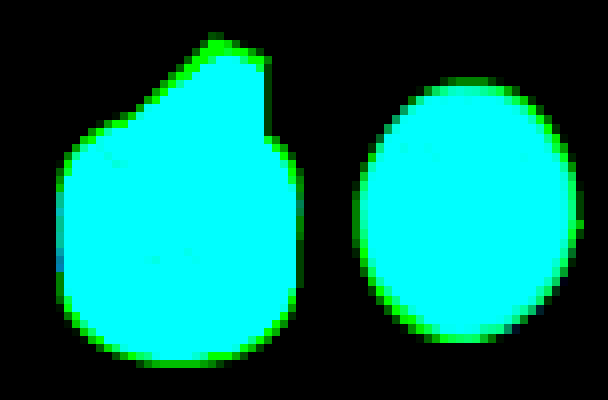

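The overlay fits in both views. The cap is at about (0.504, -0.196) with the bar yawed about 62°. The neck is at about (0.519, 0.135), and its triangulated height of 152 mm matches the given 151.5. Next I move above the cap with tool yaw about -118°, which leaves joint 6 room both ways.

{"method": "step_arm", "body": {"plan": "8.76 -3.1 2.36 0.2 0 0 0;8.76 -3.1 2.36 0.2 0 0 0;8.76 -3.1 2.36 0.2 0 0 0;8.76 -3.1 2.36 0.2 0 0 0;8.76 -3.1 2.36 0.2 0 0 0;8.76 -3.1 2.36 0.2 0 0 0;8.76 -3.1 2.36 0.2 0 0 0;8.76 -3.1 2.36 0.2 0 0 0;8.76 -3.1 2.36 0.2 0 0 0;8.76 -3.1 2.36 0.2 0 0 0;8.76 -3.1 2.36 0.2 0 0 0;8.76 -3.1 2.36 0.2 0 0 0"}}

```text
clock: 1.15
tool_pos: [0.5038, -0.1942, 0.2026]
orientation: [-180.0, 0.0, -154.8]
force: [0.6, -0.4, -0.0]
opening: 0.0877
```

{"method": "step_arm", "body": {"plan": "8.76 0 0 0.3 0 0 -6.2;8.76 0 0 0.3 0 0 -6.2;8.76 0 0 0.3 0 0 -6.2;8.76 0 0 0.3 0 0 -6.2;8.76 0 0 0.3 0 0 -6.1;8.76 0 0 0.3 0 0 -6.1;8.76 0 0 0 0 0 0;8.76 0 0 0 0 0 0"}}

```text
clock: 1.82
tool_pos: [0.5032, -0.1961, 0.1844]
orientation: [180.0, -0.0, -118.0]
force: [0.2, -0.0, 0.2]
opening: 0.0878
```

Run:
```python
from h import *
cv2.imwrite("pics/w1.png",snapshot("wrist"));c=calibration("wrist")
import pickle;pickle.dump(c,open("w1.pkl","wb"))
P=np.array([[.504,-.1957,z] for z in(.03,.065,.092)]);print(proj("wrist",P,c))
```

```text
[[323.79233033 226.67699233]
 [323.68451778 236.26199647]
 [323.58235341 245.34485238]]
```

View pics/w1.png

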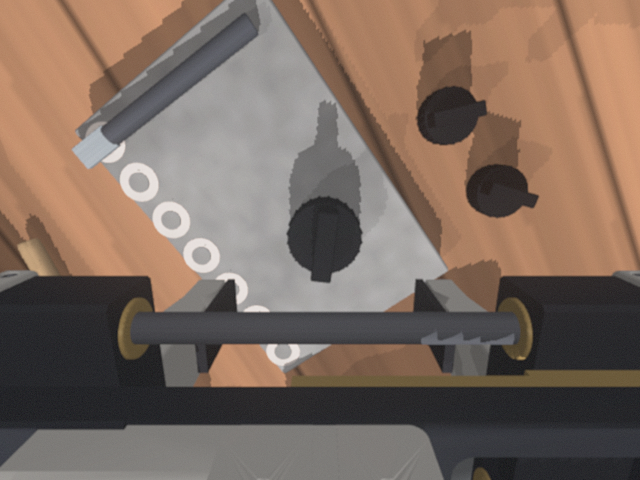

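Run:
```python
import cv2
im=cv2.imread("pics/w1.png")[185:295,270:380]
im=cv2.convertScaleAbs(im,alpha=2.5,beta=-20)
cv2.imwrite("pics/w1c.png",cv2.resize(im,None,fx=5,fy=5,interpolation=cv2.INTER_CUBIC))
```

```text
(no output)
```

View pics/w1c.png

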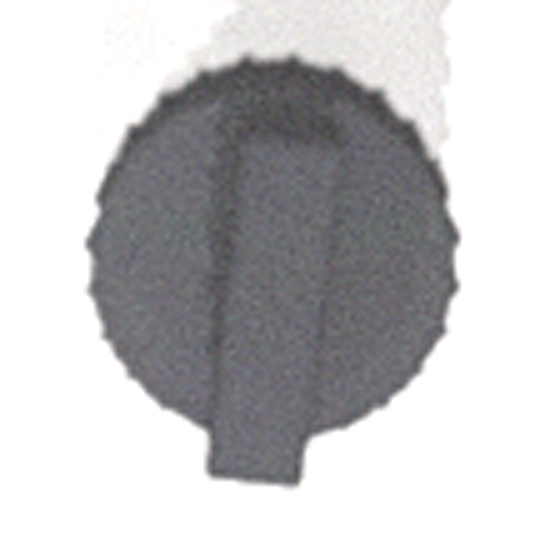

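Run:
```python
from h import *
import pickle
c=pickle.load(open("w1.pkl","rb"))
C=[np.array(p) for p in((240,145),(340,142),(210,474),(300,485))]
W=np.array([atz("wrist",(p[0]+.5)/5-.5+270,(p[1]+.5)/5-.5+185,.092,c) for p in C]);print(W.round(4))
a=(W[0]+W[1])/2;b=(W[2]+W[3])/2;d=a-b
print("ctr",W.mean(0),"yaw",np.degrees(np.arctan2(d[1],d[0])),"len",np.linalg.norm(d), np.linalg.norm(W[0]-W[1]),np.linalg.norm(W[2]-W[3]))
# skirt
l=atz("wrist",(88.5)/5-.5+270,235,.065,c);r=atz("wrist",460.5/5-.5+270,235,.065,c);print(l,r,(l+r)/2,np.linalg.norm(l-r))
print(telemetry.get_obs()["tool_pos"],telemetry.get_obs()["orientation"])
```

```text
[[ 0.4964 -0.2192  0.092 ]
 [ 0.4833 -0.2127  0.092 ]
 [ 0.5251 -0.1758  0.092 ]
 [ 0.5137 -0.1677  0.092 ]]
ctr [ 0.50463059 -0.19383799  0.092     ] yaw -123.7870159236102 len 0.053129385326591616 0.014687967781219611 0.014065648290094768
[ 0.53012222 -0.21084862  0.065     ] [ 0.47581541 -0.18189729  0.065     ] [ 0.50296882 -0.19637295  0.065     ] 0.06154192942979155
[ 0.50330175 -0.19614983  0.18456382] [ 1.79988236e+02 -8.63920632e-03 -1.18015300e+02]
```

The wrist view puts the bar at about 56° (-124°), from its long edges at crop x 240→210 and 340→300. Its centre is within 2 mm of the earlier fit. I turn the tool to match and descend in two stages.

{"method": "step_arm", "body": {"plan": "8.76 -0.16 0 0 0 0 5.5;8.76 0 0 1.5 0 0 0;8.76 0 0 1.5 0 0 0;8.76 0 0 1.5 0 0 0;8.76 0 0 1.5 0 0 0;8.76 0 0 1.5 0 0 0;8.76 0 0 1.5 0 0 0;8.76 0 0 1.5 0 0 0;8.76 0 0 0.6 0 0 0;8.76 0 0 0.5 0 0 0;8.76 0 0 0 0 0 0"}}

```text
clock: 2.78
tool_pos: [0.5039, -0.1947, 0.0681]
orientation: [180.0, -0.0, -123.4]
force: [-0.9, 0.4, -0.1]
opening: 0.0876
```

Run:
```python
from h import *
cv2.imwrite("pics/w2.png",snapshot("wrist"));cv2.imwrite("pics/s2.png",cv2.resize(snapshot("side")[130:330,230:450],None,fx=3,fy=3))
print(telemetry.get_obs()["tool_pos"],telemetry.get_obs()["force"])
```

```text
[ 0.50459367 -0.19481679  0.06916718] [-0.50969769  0.15454799  0.97111676]
```

View pics/w2.png

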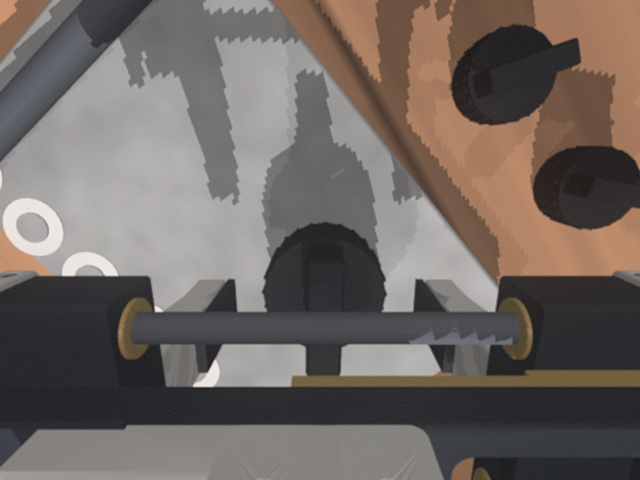

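View pics/s2.png

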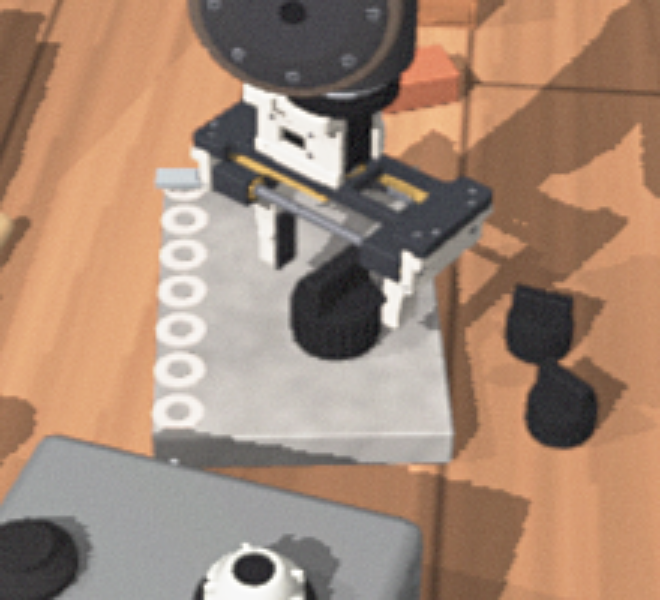

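The fingers straddle the bar, which is centred at column 325 and runs parallel to the tool x axis. Closing now.

{"method": "step_arm", "body": {"plan": "0 0 0 0 0 0 0;0 0 0 0 0 0 0;0 0 0 0 0 0 0;0 0 0 0 0 0 0;0 0 0 0 0 0 0;0 0 0 0 0 0 0;0 0 0 0 0 0 0;0 0 0 0 0 0 0;0 0 0 0 0 0 0;0 0 0 0 0 0 0;0 0 0 0 0 0 0;0 0 0 0 0 0 0"}}

```text
clock: 3.88
tool_pos: [0.5041, -0.1947, 0.0685]
orientation: [180.0, 0.0, -123.3]
force: [0.6, -0.6, -0.7]
opening: 0.016
```

```bash
cat > st.py <<'E'
from plant import telemetry as t
import numpy as np
np.set_printoptions(suppress=True,precision=4)
o=t.get_obs()
print(o["clock"],o["tool_pos"],o["orientation"].round(2),"F",o["force"].round(2),"M",o["moment"].round(3),o["opening"],"q",o["joint_pos"].round(1))
E
python3 st.py
```

```text
3.8833 [ 0.5041 -0.1947  0.0685] [ 180.     0.  -123.3] F [ 0.63 -0.58 -0.73] M [ 0.17  -0.097 -0.026] 0.016023701627264738 q [ -0.3  17.1 -27.8  -0.  -45.1 -33. ]
```

{"method": "step_arm", "body": {"plan": "0 0 0 -0.5 0 0 0;0 0 0 -1.5 0 0 0;0 0 0 -2.5 0 0 0;0 0 0 -2.5 0 0 0;0 0 0 -2.5 0 0 0;0 0 0 -2.5 0 0 0;0 0 0 -2.5 0 0 0;0 0 0 -1.5 0 0 0;0 0 0 -0.5 0 0 0;0 0 0 0 0 0 0;0 0 0 0 0 0 0"}}

```text
clock: 4.8
tool_pos: [0.5036, -0.1945, 0.2327]
orientation: [179.9, 0.0, -123.3]
force: [-0.5, 0.2, -1.6]
opening: 0.0158
```

```bash
python3 st.py
python3 - <<'E'
from h import *
import pickle
c=_cal("wrist");pickle.dump(c,open("w3.pkl","wb"));im=snapshot("wrist");cv2.imwrite("pics/w3.png",im)
cv2.imwrite("pics/w3c.png",cv2.resize(cv2.convertScaleAbs(im[190:390,230:430],alpha=2,beta=-10),None,fx=3.5,fy=3,interpolation=2))
s=snapshot("side");cv2.imwrite("pics/s3.png",s)
E
```

```text
4.8 [ 0.5036 -0.1945  0.2327] [ 179.94    0.   -123.32] F [-0.47  0.17 -1.58] M [0.066 0.118 0.004] 0.015784482835622605 q [ -0.3   7.6 -15.8  -0.  -66.6 -33. ]Traceback (most recent call last):
  File "<stdin>", line 3, in <module>
NameError: name '_cal' is not defined
```

Run:
```python
from h import *
import pickle
c=calibration("wrist");pickle.dump(c,open("w3.pkl","wb"));im=snapshot("wrist");cv2.imwrite("pics/w3.png",im)
cv2.imwrite("pics/w3c.png",cv2.resize(cv2.convertScaleAbs(im[190:390,230:430],alpha=2,beta=-10),None,fx=3.5,fy=3,interpolation=2))
s=snapshot("side");cv2.imwrite("pics/s3.png",s)
```

```text
(no output)
```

View pics/w3c.png

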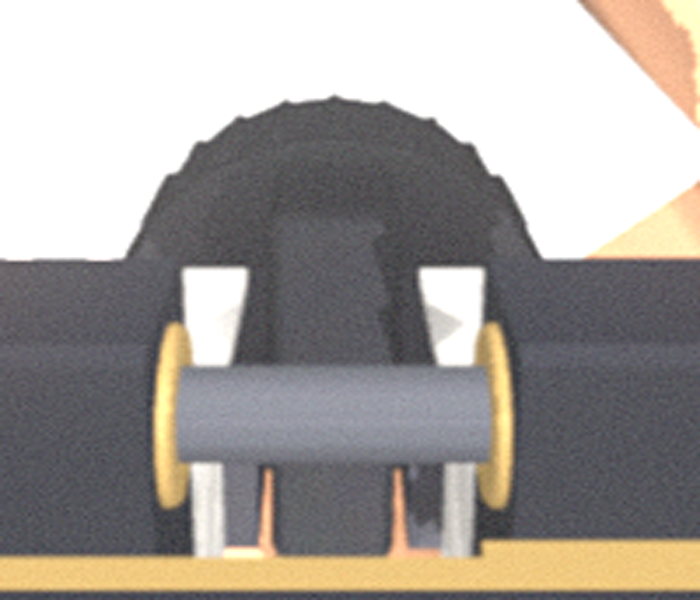

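View pics/s3.png

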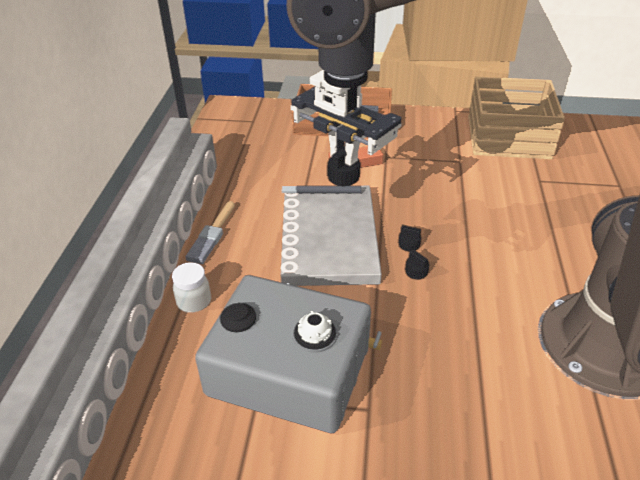

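Run:
```python
from h import *
import pickle
c=pickle.load(open("w3.pkl","rb"))
tcp=np.array([.5036,-.1945,.2327]);ya=np.radians(-123.32);x=np.array([np.cos(ya),np.sin(ya),0]);y=np.array([np.sin(ya),-np.cos(ya),0]);
for s in(-3,-2,-1,0,1,2,3):
    o=tcp+x*s*1e-3-[0,0,.0385]
    P=[o+x*a+[0,0,z] for a,z in((.028,.062),(-.028,.062),(.031,.0),(.031,.035))]
    print(s,proj("wrist",np.array(P),c).round(1).tolist())
```

```text
-3 [[323.4, 264.1], [323.7, 380.5], [323.7, 223.9], [323.6, 239.7]]
-2 [[323.4, 261.8], [323.7, 378.7], [323.7, 222.2], [323.6, 237.7]]
-1 [[323.4, 259.4], [323.7, 376.8], [323.7, 220.5], [323.6, 235.7]]
0 [[323.4, 257.1], [323.6, 374.9], [323.7, 218.8], [323.6, 233.7]]
1 [[323.4, 254.8], [323.6, 373.0], [323.7, 217.1], [323.6, 231.7]]
2 [[323.4, 252.4], [323.6, 371.1], [323.7, 215.4], [323.6, 229.7]]
3 [[323.4, 250.1], [323.6, 369.1], [323.7, 213.7], [323.6, 227.7]]
```

The cap is held, centred about 1–2 mm off the TCP along the bar. Next I carry it over the neck.

{"method": "step_arm", "body": {"plan": "0 -1.3 0.8 0 0 0 0;0 -2.6 1.5 0 0 0 0;0 -2.9 1.7 0 0 0 0;0 -2.9 1.7 0 0 0 0;0 -2.9 1.7 0 0 0 0;0 -2.9 1.7 0 0 0 0;0 -2.9 1.7 0 0 0 0;0 -2.9 1.7 0 0 0 0;0 -2.9 1.7 0 0 0 0;0 -2.6 1.6 0 0 0 0;0 -1.6 1 0 0 0 0;0 0 0 0 0 0 0"}}

```text
clock: 5.9
tool_pos: [0.5194, 0.1379, 0.2319]
orientation: [179.9, -0.1, -123.1]
force: [1.2, -0.2, -1.7]
opening: 0.0155
```

{"method": "step_arm", "body": {"plan": "0 0 0 1 0 0 0;0 0 0 1 0 0 0;0 0 0 0.5 0 0 0;0 0 0 0 0 0 0;0 0 0 0 0 0 0"}}

```text
clock: 6.32
tool_pos: [0.5194, 0.1339, 0.2078]
orientation: [180.0, -0.1, -123.4]
force: [-0.3, -0.1, -0.4]
opening: 0.0154
```

```bash
python3 st.py
python3 - <<'E'
from h import *
s=snapshot("side");cv2.imwrite("pics/s4.png",s);t=snapshot("top");cv2.imwrite("pics/t4.png",t)
cv2.imwrite("pics/s4c.png",cv2.resize(s[230:350,260:380],None,fx=5,fy=5,interpolation=2))
cv2.imwrite("pics/t4c.png",cv2.resize(t[200:300,160:280],None,fx=5,fy=5,interpolation=2))
E
python3 st.py
```

```text
6.3167 [0.5194 0.1339 0.2078] [ 179.97   -0.09 -123.36] F [-0.29 -0.13 -0.45] M [ 0.027 -0.019 -0.019] 0.015364778158129639 q [ 35.4   8.3 -18.3   0.  -63.4 -68.8]
6.4167 [0.5199 0.1344 0.2088] [-179.98    0.01 -123.35] F [ 0.21  0.05 -0.27] M [ 0.012  0.044 -0.037] 0.015976557407481558 q [ 35.4   8.3 -18.3   0.  -63.4 -68.8]
```

View pics/s4c.png

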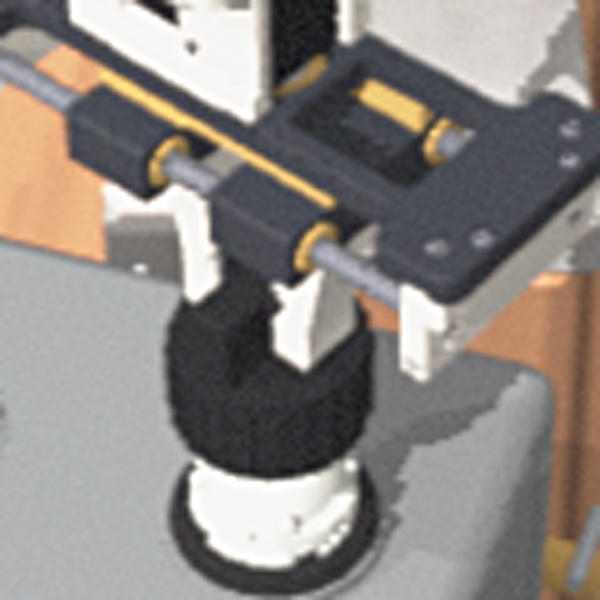

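View pics/t4c.png

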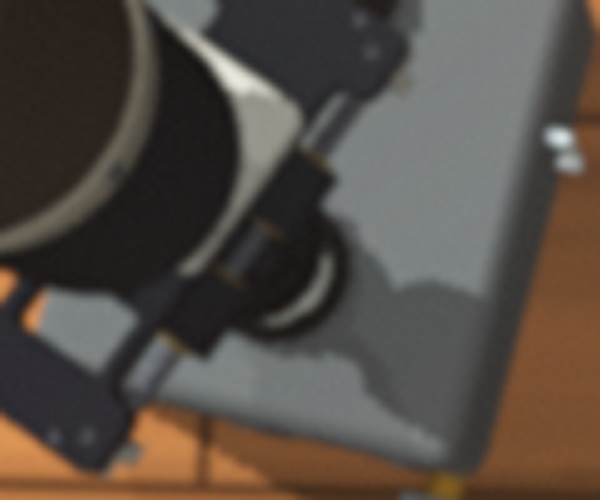

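Run:
```python
from h import *
t=np.linspace(0,2*np.pi,720)
def rim(x,y,z,r):
    return proj("side",np.c_[x+r*np.cos(t),y+r*np.sin(t),0*t+z])
ya=np.radians(-123.35);X=np.array([np.cos(ya),np.sin(ya)])
for s in(-3,-2,-1,0,1):
    c=np.array([.5196,.1341])+X*s*1e-3
    a=rim(*c,.1698,.031);b=rim(*c,.2048,.031);print(s,c,"bottom row",a[:,1].max().round(2),"cols",a[:,0].min().round(2),a[:,0].max().round(2),b[:,0].min().round(2),b[:,0].max().round(2))
print("obs",230+478.5/5-.5, 260+168.5/5-.5,260+374.5/5-.5)
g=rim(.5185,.1347,.1235,.031);print(g[:,1].max(),g[:,0].min(),g[:,0].max(),"obs gasket",230+597.5/5-.5,260+172.5/5-.5,260+378.5/5-.5)
```

```text
-3 [0.52124926 0.13660598] bottom row 327.48 cols 292.0 332.09 291.06 332.17
-2 [0.5206995  0.13577066] bottom row 327.09 cols 292.44 332.5 291.51 332.59
-1 [0.52014975 0.13493533] bottom row 326.69 cols 292.87 332.91 291.95 333.01
0 [0.5196 0.1341] bottom row 326.3 cols 293.3 333.32 292.4 333.43
1 [0.51905025 0.13326467] bottom row 325.91 cols 293.74 333.72 292.84 333.84
obs 325.2 293.2 334.4
346.15818107700227 295.0606379942577 333.82471978888117 obs gasket 349.0 294.0 335.2
```

Side view, with the cap hovering over the neck: both are in line within 1–2 mm (cap centre column 313.8, neck axis about 314.2). I make a small correction and lower the cap gently.

{"method": "step_arm", "body": {"plan": "0 -0.05 0.1 0 0 0 0;0 0 0 0.8 0 0 0;0 0 0 0.8 0 0 0;0 0 0 0.5 0 0 0;0 0 0 0.2 0 0 0;0 0 0 0.1 0 0 0;0 0 0 0 0 0 0"}}

```text
clock: 7.0
tool_pos: [0.519, 0.1358, 0.1842]
orientation: [180.0, -0.0, -123.3]
force: [-0.1, 0.2, -0.2]
opening: 0.0159
```

```bash
python3 st.py
```

```text
7.0 [0.519  0.1358 0.1842] [ 179.99   -0.03 -123.3 ] F [-0.1  0.2 -0.2] M [0.071 0.03  0.004] 0.015885517802063254 q [ 35.6   9.4 -20.3   0.  -60.3 -68.9]
```

{"method": "step_arm", "body": {"plan": "0 0 0 0.15 0 0 0;0 0 0 0.15 0 0 0;0 0 0 0.1 0 0 0;0 0 0 0 0 0 0"}}

```text
clock: 7.33
tool_pos: [0.519, 0.1358, 0.1804]
orientation: [180.0, -0.0, -123.3]
force: [-0.2, 1.3, -1.2]
opening: 0.0158
```

{"method": "step_arm", "body": {"plan": "0 0 0 0.1 0 0 0;0 0 0 0.1 0 0 0;0 0 0 0 0 0 0"}}

```text
clock: 7.58
tool_pos: [0.519, 0.1358, 0.1784]
orientation: [180.0, -0.0, -123.3]
force: [0.5, -0.5, -1.9]
opening: 0.0158
```

{"method": "step_arm", "body": {"plan": "0 0 0 0.1 0 0 0;0 0 0 0.1 0 0 0;0 0 0 0 0 0 0"}}

```text
clock: 7.83
tool_pos: [0.519, 0.1358, 0.1764]
orientation: [180.0, -0.0, -123.3]
force: [-0.5, -1.2, -1.9]
opening: 0.0159
```

```bash
python3 st.py
```

```text
7.8333 [0.519  0.1358 0.1764] [ 179.99   -0.02 -123.3 ] F [-0.46 -1.17 -1.92] M [-0.049  0.076  0.026] 0.015899427924562795 q [ 35.6   9.8 -20.9  -0.  -59.3 -68.9]
```

{"method": "step_arm", "body": {"plan": "0 0 0 0.1 0 0 0;0 0 0 0 0 0 0"}}

```text
clock: 8.0
tool_pos: [0.519, 0.1358, 0.1754]
orientation: [180.0, -0.0, -123.3]
force: [-0.6, -0.0, -1.1]
opening: 0.0159
```

{"method": "step_arm", "body": {"plan": "0 0 0 0.1 0 0 0;0 0 0 0 0 0 0"}}

```text
clock: 8.17
tool_pos: [0.5191, 0.1358, 0.1745]
orientation: [-180.0, -0.0, -123.3]
force: [0.2, -0.5, -1.9]
opening: 0.0157
```

```bash
python3 st.py
```

```text
8.1667 [0.5191 0.1358 0.1745] [-180.     -0.01 -123.3 ] F [ 0.18 -0.45 -1.88] M [-0.142  0.215 -0.041] 0.01572166174409834 q [ 35.6   9.9 -21.1   0.  -59.  -68.9]
```

{"method": "step_arm", "body": {"plan": "0 0 0 0.05 0 0 0;0 0 0 0 0 0 0"}}

```text
clock: 8.33
tool_pos: [0.5191, 0.1358, 0.1742]
orientation: [-180.0, -0.0, -123.3]
force: [-1.2, -0.2, 0.7]
opening: 0.0155
```

{"method": "step_arm", "body": {"plan": "0 0 0 0.05 0 0 0;0 0 0 0 0 0 0"}}

```text
clock: 8.5
tool_pos: [0.5192, 0.1358, 0.1739]
orientation: [-180.0, 0.0, -123.3]
force: [-2.9, -0.7, 3.3]
opening: 0.0159
```

```bash
python3 st.py
```

```text
8.5 [0.5192 0.1358 0.1739] [-179.98    0.01 -123.29] F [-2.89 -0.71  3.27] M [-0.302  0.854 -0.046] 0.015923575923984162 q [ 35.6  10.  -21.1   0.  -58.9 -68.9]
```

Contact came at the ridge-top height (TCP 0.174) with about 4 N. I ease off the sideways load and turn backward in small steps.

{"method": "step_arm", "body": {"plan": "0 0.03 0.04 0 0 0 -3;0 0 0 0 0 0 -3;0 0 0 0 0 0 0"}}

```text
clock: 8.75
tool_pos: [0.5188, 0.1358, 0.1739]
orientation: [-180.0, 0.0, -117.2]
force: [-0.8, -1.1, 2.6]
opening: 0.016
```

```bash
python3 st.py
```

```text
8.75 [0.5188 0.1358 0.1739] [-179.97    0.02 -117.17] F [-0.76 -1.08  2.59] M [-0.37   0.525 -0.037] 0.015992815990533753 q [ 35.6   9.9 -21.2   0.  -58.9 -62.8]
```

{"method": "step_arm", "body": {"plan": "0 0 0 0 0 0 -3;0 0 0 0 0 0 -3;0 0 0 0 0 0 0"}}

```text
clock: 9.0
tool_pos: [0.5189, 0.1357, 0.1739]
orientation: [-180.0, 0.0, -111.3]
force: [-0.2, -1.7, 4.2]
opening: 0.0159
```

```bash
python3 st.py
```

```text
9.0 [0.5189 0.1357 0.1739] [-179.96    0.01 -111.25] F [-0.23 -1.74  4.17] M [-0.644  0.306 -0.047] 0.015933054128001025 q [ 35.6   9.9 -21.2   0.  -58.9 -56.9]
```

{"method": "step_arm", "body": {"plan": "0 0 0 0 0 0 -3;0 0 0 0 0 0 -3;0 0 0 0 0 0 0"}}

```text
clock: 9.25
tool_pos: [0.5189, 0.1357, 0.1739]
orientation: [-180.0, 0.0, -105.3]
force: [-0.1, -1.7, 3.9]
opening: 0.0159
```

```bash
python3 st.py
```

```text
9.25 [0.5189 0.1357 0.1739] [-179.96    0.   -105.32] F [-0.13 -1.71  3.85] M [-0.782  0.229 -0.051] 0.01591955142253056 q [ 35.6   9.9 -21.2   0.  -58.9 -51. ]
```

{"method": "step_arm", "body": {"plan": "0 0.05 -0.01 0 0 0 -3;0 0 0 0 0 0 -3;0 0 0 0 0 0 0"}}

```text
clock: 9.5
tool_pos: [0.5188, 0.1355, 0.1735]
orientation: [-180.0, 0.0, -99.4]
force: [1.3, -1.5, 1.0]
opening: 0.0156
```

```bash
python3 st.py
```

```text
9.5 [0.5188 0.1355 0.1735] [-179.97    0.02  -99.36] F [ 1.27 -1.49  0.96] M [-0.545 -0.362  0.074] 0.01559990604799113 q [ 35.6   9.9 -21.2   0.  -58.8 -45. ]
```

{"method": "step_arm", "body": {"plan": "0 0 0 0 0 0 -3;0 0 0 0 0 0 -3;0 0 0 0 0 0 0"}}

```text
clock: 9.75
tool_pos: [0.5186, 0.1352, 0.1732]
orientation: [180.0, -0.0, -93.4]
force: [1.2, -0.8, -0.5]
opening: 0.0158
```

```bash
python3 st.py
```

```text
9.75 [0.5186 0.1352 0.1732] [179.99  -0.01 -93.41] F [ 1.24 -0.77 -0.45] M [-0.481 -0.533 -0.02 ] 0.015786936770200672 q [ 35.6  10.  -21.2   0.  -58.8 -39. ]
```

Fz has dropped to about zero, so the lugs are probably over the gap. I follow down without turning.

{"method": "step_arm", "body": {"plan": "0 0 0 0.05 0 0 0;0 0 0 0.05 0 0 0;0 0 0 0 0 0 0"}}

```text
clock: 10.0
tool_pos: [0.5186, 0.1354, 0.1724]
orientation: [-180.0, -0.0, -93.4]
force: [1.9, -1.1, -1.1]
opening: 0.0158
```

```bash
python3 st.py
```

```text
10.0 [0.5186 0.1354 0.1724] [-180.     -0.    -93.43] F [ 1.94 -1.12 -1.09] M [-0.445 -0.553  0.036] 0.015789897853182248 q [ 35.6  10.  -21.3   0.  -58.7 -39. ]
```

{"method": "step_arm", "body": {"plan": "0 0 0 0.1 0 0 0;0 0 0 0.1 0 0 0;0 0 0 0 0 0 0"}}

```text
clock: 10.25
tool_pos: [0.5186, 0.1353, 0.1704]
orientation: [-180.0, 0.0, -93.3]
force: [2.1, -0.7, 0.1]
opening: 0.0159
```

```bash
python3 st.py
```

```text
10.25 [0.5186 0.1353 0.1704] [-180.      0.    -93.33] F [ 2.09 -0.66  0.09] M [-0.52  -0.656 -0.019] 0.015926737255924 q [ 35.6  10.1 -21.5   0.  -58.4 -38.9]
```

{"method": "step_arm", "body": {"plan": "0 0.02 -0.03 0.1 0 0 0;0 0 0 0.1 0 0 0;0 0 0 0 0 0 0"}}

```text
clock: 10.5
tool_pos: [0.5187, 0.1351, 0.1682]
orientation: [180.0, 0.0, -93.3]
force: [0.1, -0.0, -1.6]
opening: 0.0155
```

```bash
python3 st.py
```

```text
10.5 [0.5187 0.1351 0.1682] [179.98   0.   -93.31] F [ 0.13 -0.   -1.56] M [-0.132 -0.268 -0.02 ] 0.015539648516552575 q [ 35.6  10.2 -21.6  -0.  -58.2 -38.9]
```

{"method": "step_arm", "body": {"plan": "0 0 0 0.1 0 0 0;0 0 0 0 0 0 0"}}

```text
clock: 10.67
tool_pos: [0.5187, 0.1352, 0.1673]
orientation: [180.0, 0.0, -93.3]
force: [0.1, 0.5, -2.0]
opening: 0.0157
```

```bash
python3 st.py
```

```text
10.6667 [0.5187 0.1352 0.1673] [179.99   0.   -93.3 ] F [ 0.08  0.51 -2.  ] M [-0.084 -0.156 -0.002] 0.015732869050523658 q [ 35.6  10.3 -21.7  -0.  -58.1 -38.9]
```

Dropped about 7 mm, with almost no side load. I keep going until light contact, expected at TCP about 0.166.

{"method": "step_arm", "body": {"plan": "0 0 0 0.05 0 0 0;0 0 0 0.05 0 0 0;0 0 0 0 0 0 0"}}

```text
clock: 10.92
tool_pos: [0.5187, 0.1352, 0.1664]
orientation: [180.0, -0.0, -93.3]
force: [0.0, 0.1, -1.3]
opening: 0.016
```

```bash
python3 st.py
```

```text
10.9167 [0.5187 0.1352 0.1664] [179.99  -0.   -93.3 ] F [ 0.05  0.1  -1.28] M [ 0.044 -0.101 -0.003] 0.015971800916247003 q [ 35.6  10.3 -21.7  -0.  -57.9 -38.9]
```

{"method": "step_arm", "body": {"plan": "0 0 0 0.05 0 0 0;0 0 0 0 0 0 0"}}

```text
clock: 11.08
tool_pos: [0.5188, 0.1352, 0.166]
orientation: [180.0, 0.0, -93.3]
force: [-0.5, 0.2, -0.3]
opening: 0.0162
```

```bash
python3 st.py
```

```text
11.0833 [0.5188 0.1352 0.166 ] [180.    0.  -93.3] F [-0.5   0.2  -0.31] M [ 0.092 -0.112 -0.002] 0.016248756428257346 q [ 35.6  10.3 -21.8  -0.  -57.9 -38.9]
```

{"method": "step_arm", "body": {"plan": "0 0 0 0.03 0 0 0;0 0 0 0 0 0 0"}}

```text
clock: 11.25
tool_pos: [0.5189, 0.1352, 0.1659]
orientation: [-180.0, 0.0, -93.3]
force: [-0.4, 0.4, 1.1]
opening: 0.0161
```

```bash
python3 st.py
```

```text
11.25 [0.5189 0.1352 0.1659] [-179.99    0.    -93.3 ] F [-0.44  0.41  1.1 ] M [0.052 0.191 0.071] 0.016077131442671443 q [ 35.6  10.4 -21.8   0.  -57.8 -38.9]
```

The cap has bottomed at TCP 0.1659, which is 4 mm above home, so the lugs are in. Now I screw forward, lowering about 0.06 mm per degree.

{"method": "step_arm", "body": {"plan": "0 0 0 0.01 0 0 3;0 0 0 0.02 0 0 3;0 0 0 0 0 0 0"}}

```text
clock: 11.5
tool_pos: [0.5191, 0.1352, 0.1658]
orientation: [-180.0, 0.0, -99.4]
force: [0.2, 0.3, 1.2]
opening: 0.0157
```

```bash
python3 st.py
```

```text
11.5 [0.5191 0.1352 0.1658] [-179.97    0.01  -99.43] F [0.18 0.26 1.23] M [ 0.012  0.02  -0.008] 0.015694095130189708 q [ 35.6  10.4 -21.8   0.  -57.8 -45. ]
```

{"method": "step_arm", "body": {"plan": "0 0 0 0.01 0 0 3;0 0 0 0.01 0 0 3;0 0 0 0 0 0 0"}}

```text
clock: 11.75
tool_pos: [0.519, 0.1352, 0.1655]
orientation: [-180.0, 0.0, -105.3]
force: [1.1, 0.1, 1.3]
opening: 0.0159
```

```bash
python3 st.py
```

```text
11.75 [0.519  0.1352 0.1655] [-179.98    0.02 -105.34] F [1.13 0.06 1.27] M [ 0.    -0.134 -0.043] 0.015906230627736155 q [ 35.6  10.4 -21.8   0.  -57.8 -50.9]
```

{"method": "step_arm", "body": {"plan": "0 0 0 0.02 0 0 3;0 0 0 0.02 0 0 3;0 0 0 0 0 0 0"}}

```text
clock: 12.0
tool_pos: [0.5189, 0.1351, 0.1649]
orientation: [-180.0, 0.0, -111.3]
force: [-0.6, 0.1, 0.4]
opening: 0.0158
```

```bash
python3 st.py
```

```text
12.0 [0.5189 0.1351 0.1649] [-180.      0.   -111.28] F [-0.6   0.06  0.37] M [ 0.013 -0.084 -0.008] 0.01576856133576107 q [ 35.6  10.4 -21.9   0.  -57.7 -56.8]
```

{"method": "step_arm", "body": {"plan": "0 0 0 0.02 0 0 3;0 0 0 0.02 0 0 3;0 0 0 0 0 0 0"}}

```text
clock: 12.25
tool_pos: [0.5188, 0.1351, 0.1645]
orientation: [180.0, -0.0, -117.2]
force: [-0.0, -0.1, -0.1]
opening: 0.0157
```

```bash
python3 st.py
```

```text
12.25 [0.5188 0.1351 0.1645] [ 180.     -0.   -117.23] F [-0.01 -0.11 -0.15] M [ 0.028  0.038 -0.012] 0.015723650145822353 q [ 35.6  10.4 -21.9  -0.  -57.7 -62.8]
```

{"method": "step_arm", "body": {"plan": "0 0 0 0.03 0 0 3;0 0 0 0.03 0 0 3;0 0 0 0 0 0 0"}}

```text
clock: 12.5
tool_pos: [0.5189, 0.1351, 0.1639]
orientation: [-180.0, 0.0, -123.2]
force: [-0.2, -0.3, 1.0]
opening: 0.0155
```

```bash
python3 st.py
```

```text
12.5 [0.5189 0.1351 0.1639] [-180.     0.  -123.2] F [-0.23 -0.25  1.  ] M [ 0.064  0.087 -0.047] 0.015511520982419239 q [ 35.6  10.5 -21.9   0.  -57.6 -68.8]
```

{"method": "step_arm", "body": {"plan": "0 0 0 0.02 0 0 3;0 0 0 0.03 0 0 3;0 0 0 0 0 0 0"}}

```text
clock: 12.75
tool_pos: [0.5189, 0.1351, 0.1635]
orientation: [-180.0, 0.0, -129.2]
force: [-0.4, -0.5, 0.8]
opening: 0.0159
```

```bash
python3 st.py
```

```text
12.75 [0.5189 0.1351 0.1635] [-179.99    0.01 -129.18] F [-0.43 -0.49  0.84] M [ 0.059  0.058 -0.028] 0.01585236238274409 q [ 35.6  10.5 -22.    0.  -57.5 -74.7]
```

{"method": "step_arm", "body": {"plan": "0 0 0 0.02 0 0 3;0 0 0 0.03 0 0 3;0 0 0 0 0 0 0"}}

```text
clock: 13.0
tool_pos: [0.519, 0.1352, 0.163]
orientation: [-180.0, 0.0, -135.2]
force: [-0.1, 0.2, 1.1]
opening: 0.0157
```

```bash
python3 st.py
```

```text
13.0 [0.519  0.1352 0.163 ] [-179.99    0.02 -135.17] F [-0.08  0.18  1.1 ] M [-0.037  0.043 -0.014] 0.01569064426209554 q [ 35.6  10.5 -22.    0.  -57.5 -80.7]
```

{"method": "step_arm", "body": {"plan": "0 0 0 0.02 0 0 3;0 0 0 0.02 0 0 3;0 0 0 0 0 0 0"}}

```text
clock: 13.25
tool_pos: [0.519, 0.1351, 0.1627]
orientation: [-180.0, 0.0, -141.2]
force: [-0.2, -0.2, 2.8]
opening: 0.0158
```

```bash
python3 st.py
```

```text
13.25 [0.519  0.1351 0.1627] [-179.99    0.02 -141.15] F [-0.19 -0.21  2.78] M [ 0.049  0.073 -0.009] 0.01578475766990103 q [ 35.6  10.5 -22.    0.  -57.4 -86.7]
```

{"method": "step_arm", "body": {"plan": "0 0 0 0.02 0 0 2;0 0 0 0.01 0 0 2;0 0 0 0 0 0 0"}}

```text
clock: 13.5
tool_pos: [0.519, 0.1352, 0.1624]
orientation: [-180.0, 0.0, -145.1]
force: [-0.2, -0.5, 2.6]
opening: 0.0156
```

```bash
python3 st.py
```

```text
13.5 [0.519  0.1352 0.1624] [-179.99    0.02 -145.1 ] F [-0.2  -0.51  2.64] M [-0.056 -0.008 -0.025] 0.015603267377651732 q [ 35.6  10.5 -22.1   0.  -57.4 -90.7]
```

{"method": "step_arm", "body": {"plan": "0 0 0 0.01 0 0 2;0 0 0 0.01 0 0 2;0 0 0 0 0 0 0"}}

```text
clock: 13.75
tool_pos: [0.519, 0.1351, 0.1622]
orientation: [-180.0, 0.0, -149.1]
force: [-0.4, -0.1, 2.9]
opening: 0.0154
```

```bash
python3 st.py
```

```text
13.75 [0.519  0.1351 0.1622] [-179.99    0.02 -149.13] F [-0.42 -0.07  2.92] M [-0.058  0.122  0.009] 0.015433357129464052 q [ 35.6  10.6 -22.1   0.  -57.3 -94.7]
```

{"method": "step_arm", "body": {"plan": "0 0 0 0.01 0 0 2;0 0 0 0 0 0 0"}}

```text
clock: 13.92
tool_pos: [0.5189, 0.1352, 0.162]
orientation: [-180.0, 0.0, -151.1]
force: [-0.9, 0.5, 2.3]
opening: 0.0161
```

```bash
python3 st.py
```

```text
13.9167 [0.5189 0.1352 0.162 ] [-180.      0.02 -151.14] F [-0.89  0.45  2.33] M [-0.017  0.145  0.051] 0.016075138741968503 q [ 35.6  10.6 -22.1   0.  -57.3 -96.7]
```

{"method": "step_arm", "body": {"plan": "0 0 0 0.01 0 0 2;0 0 0 0 0 0 0"}}

```text
clock: 14.08
tool_pos: [0.5189, 0.1351, 0.1619]
orientation: [-180.0, 0.0, -153.2]
force: [-0.5, 0.3, 2.4]
opening: 0.0157
```

```bash
python3 st.py
```

```text
14.0833 [0.5189 0.1351 0.1619] [-180.      0.01 -153.17] F [-0.54  0.34  2.43] M [0.022 0.1   0.025] 0.015717866708002234 q [ 35.6  10.6 -22.1   0.  -57.3 -98.7]
```

{"method": "step_arm", "body": {"plan": "0 0 0 0.01 0 0 2;0 0 0 0 0 0 0"}}

```text
clock: 14.25
tool_pos: [0.5188, 0.1352, 0.1617]
orientation: [180.0, 0.0, -155.2]
force: [-1.1, 0.1, 3.5]
opening: 0.0161
```

```bash
python3 st.py
```

```text
14.25 [0.5188 0.1352 0.1617] [ 180.      0.   -155.19] F [-1.14  0.15  3.48] M [0.15  0.397 0.087] 0.016071511915976604 q [  35.6   10.6  -22.1   -0.   -57.3 -100.7]
```

{"method": "step_arm", "body": {"plan": "0 0 0 0 0 0 2;0 0 0 0 0 0 0"}}

```text
clock: 14.42
tool_pos: [0.5187, 0.1352, 0.1617]
orientation: [180.0, -0.0, -157.2]
force: [-2.5, 0.9, 4.4]
opening: 0.0158
```

```bash
python3 st.py
```

```text
14.4167 [0.5187 0.1352 0.1617] [ 179.99   -0.   -157.19] F [-2.5   0.88  4.36] M [0.347 0.558 0.288] 0.01581638737665145 q [  35.6   10.6  -22.1   -0.   -57.3 -102.7]
```

{"method": "step_arm", "body": {"plan": "0 0 0 0 0 0 1;0 0 0 0 0 0 0"}}

```text
clock: 14.58
tool_pos: [0.5188, 0.1352, 0.1617]
orientation: [180.0, -0.0, -158.2]
force: [-2.8, 0.9, 3.7]
opening: 0.016
```

```bash
python3 st.py
```

```text
14.5833 [0.5188 0.1352 0.1617] [ 179.99   -0.   -158.24] F [-2.75  0.92  3.66] M [0.558 0.67  0.399] 0.016024868137118092 q [  35.6   10.6  -22.1   -0.   -57.3 -103.8]
```

Mz climbs about 0.11 N·m per degree, which is close to the neck's own stiffness (0.14). The height (0.1617 - 0.0385 = 0.1232) equals the home height and the turn is about 63°, so the cap is at its stop. I relax the twist and the press, then let go.

{"method": "step_arm", "body": {"plan": "0 0 0 0 0 0 -1;0 0 0 -0.02 0 0 -1;0 0 0 0 0 0 0"}}

```text
clock: 14.83
tool_pos: [0.5188, 0.1352, 0.1618]
orientation: [180.0, -0.0, -156.2]
force: [-1.3, 1.0, 2.7]
opening: 0.0153
```

```bash
python3 st.py
```

```text
14.8333 [0.5188 0.1352 0.1618] [ 179.99   -0.   -156.18] F [-1.34  0.97  2.68] M [0.609 0.613 0.141] 0.015323605079768567 q [  35.6   10.6  -22.1   -0.   -57.3 -101.7]
```

{"method": "step_arm", "body": {"plan": "2 0 0 0 0 0 0;3 0 0 0 0 0 0;4 0 0 0 0 0 0;5 0 0 0 0 0 0;5 0 0 0 0 0 0;5 0 0 0 0 0 0"}}

```text
clock: 15.33
tool_pos: [0.5188, 0.135, 0.1617]
orientation: [-180.0, -0.0, -156.3]
force: [-0.2, -0.5, -0.9]
opening: 0.0469
```

```bash
python3 st.py
```

```text
15.3333 [0.5188 0.135  0.1617] [-180.     -0.01 -156.31] F [-0.22 -0.48 -0.91] M [ 0.038 -0.007 -0.028] 0.04691347270615582 q [  35.6   10.6  -22.1    0.   -57.3 -101.9]
```

{"method": "step_arm", "body": {"plan": "5 0 0 -0.5 0 0 0;5 0 0 -1.5 0 0 0;5 0 0 -2.5 0 0 0;5 0 0 -2.5 0 0 0;5 0 0 -2.5 0 0 0;5 0 0 -2 0 0 0;5 0 0 -0.5 0 0 0;5 0 0 0 0 0 0;5 0 0 0 0 0 0"}}

```text
clock: 16.08
tool_pos: [0.5185, 0.1351, 0.2816]
orientation: [180.0, -0.0, -156.3]
force: [-0.2, -0.0, -0.8]
opening: 0.0499
```

```bash
python3 st.py
python3 - <<'E'
from h import *
import pickle
c=calibration("wrist");pickle.dump(c,open("w5.pkl","wb"));w=snapshot("wrist");s=snapshot("side")
cv2.imwrite("pics/w5.png",w)
cv2.imwrite("pics/s5.png",s)
cv2.imwrite("pics/s5c.png",cv2.resize(s[260:380,250:370],None,fx=5,fy=5,interpolation=2))
t=np.linspace(0,2*np.pi,720)
for z in(.1235,.1275):
    a=proj("side",np.c_[.5187+.031*np.cos(t),.1347+.031*np.sin(t),0*t+z]);print(z,a[:,1].max(),a[:,0].min(),a[:,0].max())
    print(proj("side",[[.5187,.1347,z+.062]]))
E
```

```text
16.0833 [0.5185 0.1351 0.2816] [ 179.98   -0.   -156.31] F [-0.16 -0.   -0.79] M [ 0.013  0.026 -0.029] 0.04993218701527725 q [  35.6    5.5  -11.8   -0.   -72.7 -101.9]
0.1235 346.1471443557514 294.93688576541575 333.70027069733226
[[313.66958546 304.42592641]]
0.1275 344.513353854913 294.84321936421554 333.71319898257497
[[313.62558689 302.64056118]]
```

View pics/s5c.png

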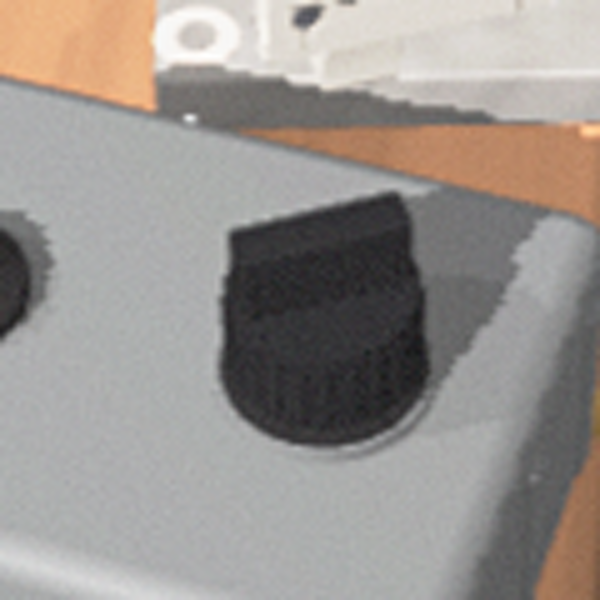

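View pics/w5.png

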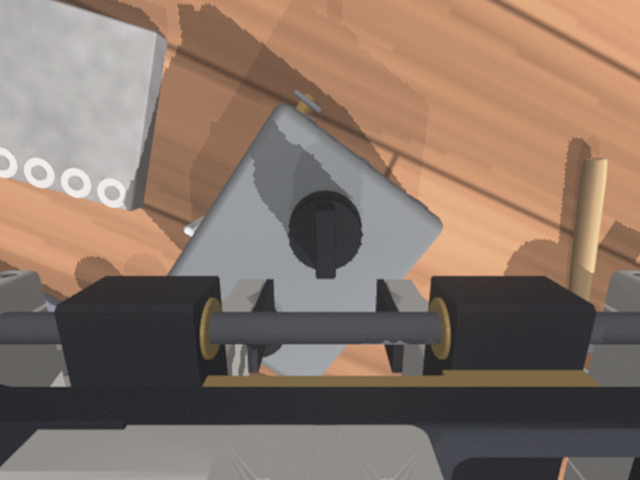

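View pics/s5.png

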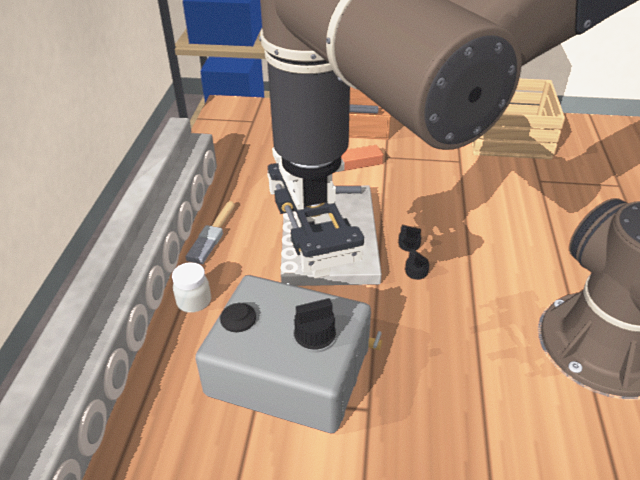

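Run:
```python
from fit import *
im=cv2.imread("pics/s5.png");x,y,w,h=285,290,60,70
g=im[y:y+h,x:x+w].max(2).astype(float)
ob=np.clip((70-g)/25,0,1)
def cost(p): return ((sil("side",(h,w),np.array([x,y]),p[0],p[1],p[2],p[3])-ob)**2).sum()
a0=np.radians(23.7)
for z in(.1195,.1235,.1275,None):
    f=(lambda p:cost([*p,z])) if z else cost
    p0=[.519,.135,a0]+([] if z else [.1235])
    sx=[p0]+[[v+(d if i==j else 0) for j,v in enumerate(p0)] for i,d in enumerate([.005,.005,.1,.004][:len(p0)])]
    r=minimize(f,p0,method="Nelder-Mead",options=dict(initial_simplex=sx,maxiter=600));print(z,r.x,np.degrees(r.x[2]),r.fun)
m=sil("side",(h,w),np.array([x,y]),.5187,.135,a0,.1235)
cv2.imwrite("pics/ov2.png",cv2.resize(np.dstack([ob*255,m*255,m*0]).astype(np.uint8),None,fx=8,fy=8,interpolation=0))
```

```text
0.1195 [0.51833049 0.13499928 0.44009377] 25.215515540918094 183.31199876970396
0.1235 [0.51799933 0.13852526 0.43311881] 24.815880023778167 187.18546589773163
0.1275 [0.51760201 0.14177799 0.45651911] 26.156618532947395 196.06647166474434
None [0.51801417 0.13820214 0.43381492 0.12311772] 24.85576417139366 186.44926289888502
```

View pics/ov2.png

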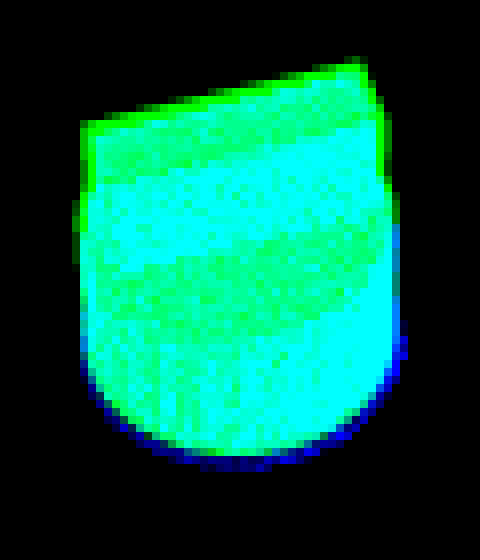

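The silhouette overlay matches the home pose. The bar top is at or slightly below the predicted line, and the dark rim below the skirt is the gasket flange. The disc is at its original pixel (238,317) and the visible part of the chisel is in place. Handing in.

Run:
```python
from plant import workorder
print(workorder.close_job())
```

```text
the job is handed in; nothing more can be done
None
```

The black cap is back on the tank's neck and screwed down to its stop. I let go, raised the gripper 12 cm clear, and handed the job in at about 16 s of the 72 s allowed.

- **Finding the start:** I rested the cap on the ridge tops with about 4–5 N and turned it backward about 30°. It then dropped about 8 mm into the start of the thread.
- **Screwing home:** I turned it forward about 63° with about 5 N net or less. I stopped when the torque began rising about 0.11 N·m per degree, at a peak of 0.40 N·m. I relaxed the twist and the press before letting go.
- **Height check:** The cap's rim worked out at about 123.2 mm above the bench, against 123.5 mm for fully home.
- **Picture check:** The last side view shows the cap level at home height, and its bar angle of about 25° agrees with the arm's 24°.
- **Bystanders:** The disc is where it started. The arm hid most of the chisel in the last picture; the part that showed was in place.

**What disagreed:** The cameras differed by 1–3 mm on where the cap sat along its bar. I corrected this from the contact forces while lowering. In the last picture the dark outline at the bottom is about 3 pixels lower than the cap model predicts. I take that to be the gasket rim, which was at the same row before the cap went on.

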